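Proof-pull a spring clamp on the pull gauge

ROBOT

A 6-joint arm with a two-finger parallel gripper is mounted at the origin on a cart in front of the work surface, level with it; the furniture and walls round the work are solid. World frame = base frame: x ahead of the robot, y to its left, z up, the work surface at z = 0. Lengths are in m, angles in degrees, forces in N, time in s.
With the tool pointing down it reaches from about 0.4 to 0.825 m from the base axis. Payload 7 kg.
Tool frame: the origin (TCP) lies on the centre line of the jaws, within the pads' length; the fingertips stand 19 mm ahead of it and the grasp point (between the pads) is the TCP; z points along the fingers, y is the line along which they close (so a half turn about z gives the same grasp; the last joint's range is limited). The gripper opens to 88 mm and grips with 3 to 60 N. Pads are 19 mm wide; open, the fingers measure 130 mm over their backs; the gripper's body (78 mm by 193 mm) begins 47 mm behind the grasp point.
Start: joints at [-50.013, 20.546, 0.682, 0, -70.136, -16.507], TCP at [0.269, -0.619, 0.224] pointing down, gripper open.
Joint ranges: [-176.03, 176.03], [-82.01, 121.73], [-58.28, 71.71], [-173.87, 95.51], [-174.79, -0.11], [-173.66, 173.66]. Speed limits (degrees/s): [136.94, 136.94, 172.46, 180, 180, 180].

INTERFACE

Orientations are given as [roll, pitch, yaw] about the fixed x, y, z axes, in that order (R = Rz(yaw) Ry(pitch) Rx(roll)).
In Python, from plant import get_state, capture, close_job gives the robot as it stands.
- The arm moves only by the tool apply_moves, never from a script. Its argument "targets" is a list of rows, each a list of 7 numbers: the opening, from 0 (shut) to 1 (fully open), then the shift along the tool's x, y, z normalised to -1 to 1, where 1 is 1000 mm, then the turn, a rotation vector about the tool's x, y, z normalised to -1 to 1, where 1 is 90 degrees. In form: [[claw, tx, ty, tz, ax, ay, az], ...]. A call has 1 to 20 rows; each row shifts and turns the commanded pose from where the row before left it, along the tool's axes as they then stand; what a row does not reach is not made up. A row lasts 1/12 s, in which the tool goes at most 41.7 mm and 7.16 degrees, less where a joint would pass 70% of its speed; a pose out of reach is approached as far as the arm can. A call with a number of a shift or a turn outside -1 to 1 is refused whole. A call with a gripper value outside its range is refused whole. The fingers move at their own pace and stop on an object; "newtons" is the grip in N (left out, the last holds). Time passes only in rows, so rows that do not move let the fingers close. It gives the time, the measured TCP pose, the force, the opening and the grip force at its end, in the units of the state.
- get_state(): the state, without advancing time (a new reading comes with each control period).
- capture(name): name is "scene" or "top" or "wrist"; returns a dict with "frame" (480x640x3 uint8, red, green, blue), "range_z" (480x640 float32, m along the optical axis (not along the pixel's ray), 0 where there is no reading), "camera_matrix" (3x3 intrinsics, pixels), "T" (4x4, takes a point from camera to world coordinates). Camera axes: x right, y down, z forward; pixel columns grow to the right and rows downward; lengths in m; the calibration is good to about 2 mm. A picture is of the moment at which its call begins.
- close_job(): hands the job in; it is judged then, once.
The state is a dict: "time_s": time; "joints": joint angles; "qd": joint speeds; "joint_torque": joint torques, N m; "tcp_pos": TCP position; "eef_rot": TCP orientation; "contact_force": force on the tool from outside, world axes, zero at the start; "moment": the same for the moment, N m; "gripper_width": finger opening in m; "gripper_force": force on a finger pad.
Only numpy, scipy, OpenCV 4.12 (cv2) and the standard library are available. Lean on these libraries where they do the work, as an engineer would, in place of code of your own. Each camera call takes 0.05 s, during which the arm holds its last target. There are 200 camera calls.

TASK

Prove the grip of the spring clamp on the bench's pull gauge: squeeze the clamp's handles to open it and clip its jaws round the upright pin at the end of the gauge's rod while the rod is still fully in. Then take the clamp by its round knob and pull it away from the gauge, drawing the rod out against its spring until the pointer stands between the two ridges of the set collar, and finish while still holding it there by the knob, touching nothing of the gauge yourself. Do it without shifting the other things on the bench.

Things in the scene. Friction and masses are not known exactly. Their poses are not given: they have to be found in the camera images.
- gauge: pull gauge, bolted to the bench: a grey housing 158 long, 26 wide, top 31 mm above the bench, on an aluminium plate 200x64x6 mm. Origin on the bench below the mouth of the housing; x points the way the rod comes out (the pull direction), z up; all but 6 mm of the plate lies at -x. The rod (10 mm thick, axis 16.5 mm above the bench) sticks out of the mouth
- pin (a point): point on the axis of the upright round steel pin on the end of the rod, 31 mm above the bench (the middle height of the clamp's jaws when the clamp stands on the bench): pin 10 mm in diameter, from 21 to 52 mm above the bench, on an 18 mm square block whose top is at 21 mm. It is 45 mm in front of the gauge's origin when the rod is in, and moves along the gauge's x with the rod
- rod (a joint): how far the rod is pulled out, m: 0 = fully in (as at the start), 0.085 = end stop. Inner spring: 2 N at 0, rising 0.12 N per mm; let go, it goes back in
- collar (a joint): where the set collar is on the housing, m, in the measure of the rod: the pointer stands midway between the collar's ridges when joint rod equals this value (0.035 to 0.065). The collar is clamped tight and does not move
- pointer (a point): top of the pointer, a steel fin 4 mm long in the pull direction, that stands up out of the slot in the housing's top and moves with the rod; 46 mm above the bench
- set_mark (a point): the set mark: middle between the two ridges of the dark steel collar astride the housing, at the height of the pointer's top (46 mm). Each ridge is 4 mm thick; the clear gap between them is 14 mm along the pull direction; its x points along the pull direction like the gauge's
- clamp: loose black clothes-peg spring clamp, 95 g, on the bench, pivot axis upright, 36 mm high. Origin on the bench below the pivot; x from the pivot to the jaws, z up, y across. The frame belongs to the left (+y) arm, which carries pivot and knob: when squeezed, the clamp's middle line is turned from this x by minus half of joint jaw
- knob (a point): middle of the round knurled steel knob on top of the clamp's pivot axis: 16 mm in diameter, from 38 to 70 mm above the clamp's underside; this point is 56 mm above it. Below the knob the clamp's arms, up to 37 mm high, are wider than it
- jaw (a joint): opening of the clamp, rad: 0 = shut, 0.48 = fully squeezed open; about 0.03 to 0.06 when it is shut on the pin
- reel: solder reel, 48 mm across, 30 mm high; leave it alone. Origin in the middle of its underside
- dish: round steel screw dish, 62 mm across, 10 mm high; leave it alone. Origin in the middle of its underside
- pot: low round cream pot, 90 mm across, 32 mm high; leave it alone. Origin in the middle of its underside
- driver: thin screwdriver, 160 mm long, lying near the front edge; leave it alone. Origin in the middle of its underside
- tape: roll of masking tape, 96 mm across, 25 mm high; leave it alone. Origin in the middle of its underside
- mug: mug, 92 mm high, at the back; leave it alone. Origin in the middle of its underside
- handles (a point): where to squeeze: between the handles, 43 mm behind the pivot, 18 mm up. Two flat plates, 36 mm high from the bench, ending 60 mm behind the pivot, spread in a V: outsides 49 mm apart here, 56 at the rear. Squeezed across y (6 to 10 N) until they stop parallel, outsides 28 mm apart, they open the jaws 25 mm at the tips
- mouth (a point): middle of the jaws' mouth, 40 mm in front of the pivot, 31 mm up: best place for the pin as the handles are let go (20 to 46 mm in front of the pivot will do). Jaws 25 to 37 mm above the clamp's underside, ending 57 mm in front of the pivot, with inward hooks whose inner faces are 51.5 mm in front of it

How it is judged:
By the outcome, as a careful person would: the job done as asked, in the order asked, and still so for the second after the job is handed in, while the arm keeps its last pose, push and grip.
It also fails if it takes over 58 s, if anything falls off the work surface, if the arm or the gripper's body presses on something with over 40 N, if the wrist force passes 120 N, or if a joint passes its speed limit or range.

## Working session

There is one attempt and no reset: what is moved stays moved. The work goes in short steps, Python scripts to look and compute and a tool call to move; the robot and the scene stay as the last step left them, time stands still between calls to the robot, and variables do not carry over. Pictures are saved under pics/ and viewed, at most 10 in all, crops included, and the job is handed in when it is done.

Besides the shell and the picture viewer there is one more tool, called after "Request:" as a command line: name --pt "numbers of a row" for each row, then --argument value for the rest. apply_moves: Moves the arm, as the interface text tells. Scaled input: -1 to 1 covers 1000 mm each way for a shift and 90 degrees each way for a turn. Its arguments: {"type":"object","properties":{"targets":{"type":"array","items":{"type":"array","items":{"type":"number"}}},"newtons":{"type":"number"}},"required":["targets"]}

```bash
mkdir -p pics; cat > h.py <<'E'
import numpy as np,cv2
from plant import *
def pts(c):
    K=c["camera_matrix"];z=c["range_z"];v,u=np.mgrid[:480,:640]
    P=np.stack([(u-K[0,2])/K[0,0]*z,(v-K[1,2])/K[1,1]*z,z],-1)
    return P@c["T"][:3,:3].T+c["T"][:3,3]
def save(n,im): cv2.imwrite(f"pics/{n}.png",np.ascontiguousarray(im[...,::-1]))
E
python3 - <<'E'
from h import *
s=get_state();print(s)
for n in("top","scene"):
    c=capture(n);save(n+"0",c["frame"]);np.savez(n+"0.npz",**c);print(n,c["T"].round(3).tolist(),c["camera_matrix"].tolist())
E
```

```text
{'time_s': 0.0, 'joints': array([-5.00127076e+01,  2.05936750e+01,  6.34323903e-01, -1.87690989e-02,
       -7.01358209e+01, -1.65063478e+01]), 'qd': array([ 0.02357684,  0.00969175, -0.03768557, -0.13396785, -0.02660815,
        0.01330635]), 'joint_torque': array([ 6.29128613e-05, -5.82717025e+01,  2.93048269e+01,  6.99714661e+00,
        6.68754205e-03, -1.69274049e-04]), 'tcp_pos': array([ 0.26871988, -0.61867638,  0.22300584]), 'eef_rot': array([ 1.79903737e+02, -1.01260024e-02, -1.56525439e+02]), 'contact_force': array([ 0.11850952,  0.03743308, -0.29500957]), 'moment': array([-0.00014582, -0.03072755,  0.00680002]), 'gripper_force': 0.0, 'gripper_width': 0.08750665795385833}
top [[-0.011, -0.988, 0.156, 0.377], [-0.999, 0.006, -0.032, -0.06], [0.03, -0.156, -0.987, 1.082], [0.0, 0.0, 0.0, 1.0]] [[443.60815993514564, 0.0, 325.0821659284237], [0.0, 443.60815993514564, 241.81641576601163], [0.0, 0.0, 1.0]]
scene [[0.774, -0.359, 0.522, -0.063], [-0.633, -0.464, 0.62, -0.818], [0.019, -0.81, -0.586, 0.736], [0.0, 0.0, 0.0, 1.0]] [[574.2427259495795, 0.0, 315.8385581695891], [0.0, 574.2427259495795, 238.0707369124764], [0.0, 0.0, 1.0]]
```

View pics/top0.png

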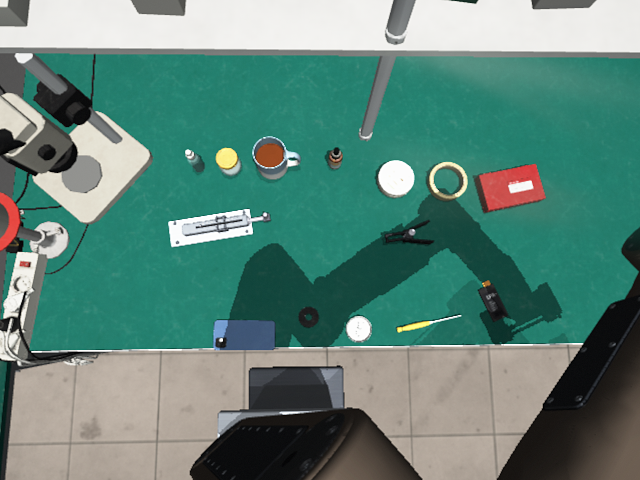

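View pics/scene0.png

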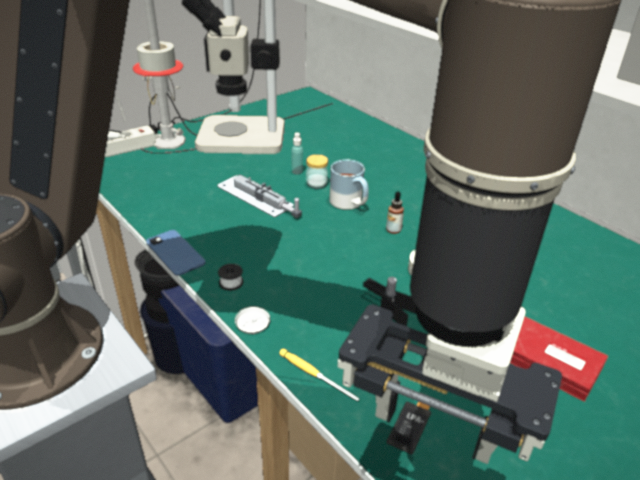

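The gauge is at about (212,227) with its pin at (266,215), so the pull is to the right (−y). The clamp is at about (410,233). Next I'll enlarge both and measure.

```bash
python3 - <<'E'
from h import *
c=dict(np.load("top0.npz"));P=pts(c);f=c["frame"]
a=cv2.resize(f[190:265,160:290],(780,450),interpolation=cv2.INTER_CUBIC)[:, :]
b=cv2.resize(f[205:260,370:450],(400,275),interpolation=cv2.INTER_CUBIC)
save("crop0",np.vstack([cv2.resize(a,(520,300)),np.pad(b,((0,0),(0,120),(0,0)))]))
for n,uv in dict(pin=(266,215),knob=(411,232),plateL=(172,246),plateR=(252,212),reel=(309,317),dish=(359,329),mug=(270,155),pot=(396,179),tape=(447,181),drv=(430,323),bottle=(336,158)).items():
    print(n,P[uv[1],uv[0]].round(3))
# clamp points
m=(P[...,2]>.012)&(P[...,2]<.09)
r=np.zeros_like(m);r[210:255,375:445]=1;Q=P[m&r];print(len(Q))
for h in((.02,.045),(.045,.09)):
    q=Q[(Q[:,2]>h[0])&(Q[:,2]<h[1])];print(h,len(q),q.mean(0).round(4),q.min(0).round(3),q.max(0).round(3))
r=np.zeros_like(m);r[195:250,160:285]=1;Q=P[m&r];
for h in((.024,.036),(.036,.06)):
    q=Q[(Q[:,2]>h[0])&(Q[:,2]<h[1])];print(h,len(q),q.mean(0).round(4),q.min(0).round(3),q.max(0).round(3))
    print(cv2.fitLine(q[:,:2].astype(np.float32),cv2.DIST_HUBER,0,.01,.01).ravel())
E
```

```text
pin [0.604 0.046 0.055]
knob [ 0.559 -0.293  0.069]
plateL [0.539 0.278 0.005]
plateR [0.624 0.086 0.   ]
reel [ 0.365 -0.054  0.004]
dish [ 0.336 -0.173  0.008]
mug [0.751 0.038 0.057]
pot [ 0.699 -0.27   0.03 ]
tape [ 0.703 -0.407 -0.002]
drv [ 0.348 -0.344  0.009]
bottle [ 0.739 -0.12   0.069]
385
(0.02, 0.045) 304 [ 0.5581 -0.2929  0.0343] [ 0.541 -0.354  0.02 ] [ 0.595 -0.238  0.042]
(0.045, 0.09) 56 [ 0.5588 -0.2934  0.0642] [ 0.552 -0.303  0.045] [ 0.567 -0.287  0.075]
(0.024, 0.036) 736 [0.5872 0.1689 0.0306] [0.563 0.046 0.024] [0.613 0.249 0.036]
[ 0.15872838 -0.9873223   0.5871887   0.16890047]
(0.036, 0.06) 57 [0.5945 0.1265 0.043 ] [0.574 0.044 0.036] [0.612 0.208 0.055]
[ 0.15424646 -0.9880324   0.594467    0.12649015]
```

View pics/crop0.png

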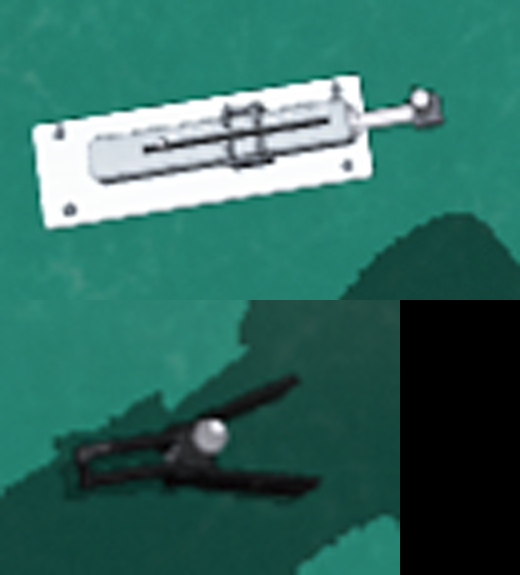

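The jaws face left, towards the gauge. The clamp's yaw is about 98°, against the 99° needed, so it is nearly aligned already. I'll turn the tool and go above the handles.

Request:
apply_moves --pt "1 0 0 0 0 0 -0.075" --pt "1 0 0 0 0 0 -0.075" --pt "1 0 0 0 0 0 -0.075" --pt "1 0 0 0 0 0 -0.075" --pt "1 0 0 0 0 0 -0.075" --pt "1 0 0 0 0 0 -0.075" --pt "1 0 0 0 0 0 -0.075" --pt "1 0 0 0 0 0 -0.075" --pt "1 0 0 0 0 0 -0.075" --pt "1 0 0 0 0 0 -0.075" --pt "1 0 0 0 0 0 -0.075"

```text
time_s: 1.02
tcp_pos: [0.2688, -0.6188, 0.2234]
eef_rot: [180.0, 0.1, -81.9]
contact_force: [-0.8, 0.2, 0.8]
gripper_width: 0.0878
gripper_force: 0.0
```

Request:
apply_moves --pt "1 -0.0197 -0.0277 0 0 0 0" --pt "1 -0.0197 -0.0277 0 0 0 0" --pt "1 -0.0197 -0.0277 0 0 0 0" --pt "1 -0.0197 -0.0277 0 0 0 0" --pt "1 -0.0197 -0.0277 0 0 0 0" --pt "1 -0.0197 -0.0277 0 0 0 0" --pt "1 -0.0197 -0.0277 0 0 0 0" --pt "1 -0.0197 -0.0277 0 0 0 0" --pt "1 -0.0197 -0.0277 0 0 0 0" --pt "1 -0.0197 -0.0277 0 0 0 0" --pt "1 -0.0197 -0.0277 0 0 0 0" --pt "1 -0.0197 -0.0277 0 0 0 0" --pt "1 0 0 0 0 0 0" --pt "1 0 0 0 0 0 0"

```text
time_s: 2.18
tcp_pos: [0.5676, -0.3384, 0.2231]
eef_rot: [179.9, 0.0, -82.1]
contact_force: [-0.2, 1.1, -0.1]
gripper_width: 0.0874
gripper_force: 0.0
```

```bash
python3 - <<'E'
from h import *
s=get_state();print(s["time_s"],s["tcp_pos"],s["eef_rot"],s["joints"])
c=capture("wrist");P=pts(c);save("w1",c["frame"]);np.savez("w1.npz",**c);print(c["T"].round(3).tolist())
near=np.hypot(P[...,0]-.559,P[...,1]+.293)<.075
for lo,hi in((.026,.0375),(.045,.08)):
    m=near&(P[...,2]>lo)&(P[...,2]<hi);q=P[m]
    print(len(q));
    if len(q)>20: print(q.mean(0).round(4),np.percentile(q,[1,99],axis=0).round(4).tolist(),cv2.fitLine(q[:,:2].astype(np.float32),cv2.DIST_L2,0,.01,.01).ravel())
E
```

```text
2.1833 [ 0.56755574 -0.33843898  0.22309175] [ 1.79937581e+02  4.09604064e-02 -8.21111754e+01] [-1.39438460e+01  1.92982727e+01 -1.26223916e+00 -1.58088099e-02
 -6.95126641e+01  2.18382355e+01]
[[-0.991, -0.13, -0.043, 0.578], [-0.137, 0.944, 0.3, -0.42], [0.002, 0.303, -0.953, 0.383], [0.0, 0.0, 0.0, 1.0]]
1405
[ 0.5587 -0.2989  0.0347] [[0.5397, -0.3541, 0.0266], [0.5923, -0.2404, 0.0374]] [ 0.15371512 -0.9881152   0.5586794  -0.29886377]
376
[ 0.5586 -0.2978  0.0642] [[0.5505, -0.3033, 0.0457], [0.5663, -0.2884, 0.0708]] [ 0.98127097  0.19263259  0.5586219  -0.2978144 ]
```

View pics/w1.png

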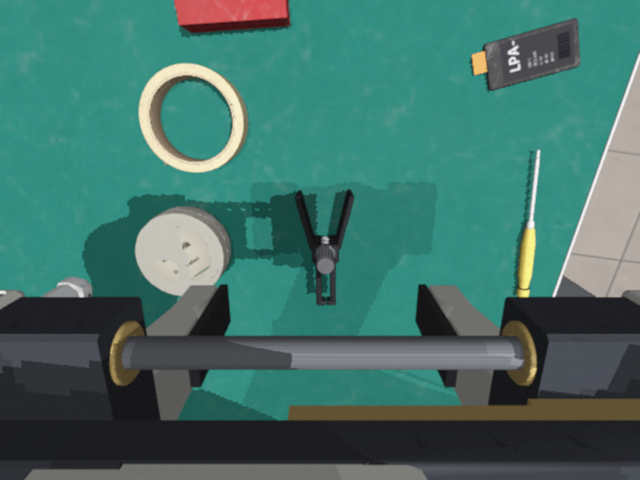

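The view shows the clamp with its knob at (325,258), the V handles ending at (300,192) and (349,192), and clear space round it. The knob is at (0.558,−0.295) and the yaw is 98.8°. I'll descend onto the handles and squeeze.

Request:
apply_moves --pt "1 0.003 0.0025 0.03 0 0 -0.011" --pt "1 0 0 0.035 0 0 0" --pt "1 0 0 0.035 0 0 0" --pt "1 0 0 0.035 0 0 0" --pt "1 0 0 0.03 0 0 0" --pt "1 0 0 0.02 0 0 0" --pt "1 0 0 0.01 0 0 0" --pt "1 0 0 0 0 0 0" --pt "1 0 0 0 0 0 0" --newtons 15

```text
time_s: 2.98
tcp_pos: [0.5643, -0.3442, 0.0295]
eef_rot: [180.0, -0.0, -81.3]
contact_force: [-0.8, -0.9, 1.0]
gripper_width: 0.0876
gripper_force: 0.0
```

Request:
apply_moves --pt "0.55 0 0 0 0 0 0" --pt "0.5 0 0 0 0 0 0" --pt "0.45 0 0 0 0 0 0" --pt "0.4 0 0 0 0 0 0" --pt "0.35 0 0 0 0 0 0" --pt "0.3 0 0 0 0 0 0" --pt "0.2 0 0 0 0 0 0" --pt "0.2 0 0 0 0 0 0" --pt "0.2 0 0 0 0 0 0" --pt "0.2 0 0 0 0 0 0" --pt "0.2 0 0 0 0 0 0" --pt "0.2 0 0 0 0 0 0"

```text
time_s: 3.98
tcp_pos: [0.565, -0.3437, 0.0295]
eef_rot: [-179.9, -0.0, -81.3]
contact_force: [0.8, -0.7, 5.3]
gripper_width: 0.027
gripper_force: 14.9
```

```bash
python3 - <<'E'
from h import *
c=capture("top");P=pts(c);np.savez("top1.npz",**c)
print(get_state()["tcp_pos"],get_state()["joints"])
f=c["frame"];save("crop1",cv2.resize(f[190:270,250:450],(800,320),interpolation=cv2.INTER_CUBIC))
# pin
r=np.hypot(P[...,0]-.604,P[...,1]-.046)<.025
q=P[r&(P[...,2]>.027)&(P[...,2]<.06)];print("pin",len(q),q.mean(0),q.min(0),q.max(0));q=q[q[:,2]>.044];print(len(q),q.mean(0))
r=(P[...,1]>.08)&(P[...,1]<.26)&(abs(P[...,0]-.59)<.06)
q=P[r&(P[...,2]>.0385)&(P[...,2]<.06)];print(q[np.argsort(q[:,1])].round(3).tolist())
E
```

```text
[ 0.56503978 -0.34375498  0.02953969] [-1.44477482e+01  2.90304720e+01 -1.37192368e+01  2.22113760e-02
 -4.71733294e+01  2.31650032e+01]
pin 22 [0.60607483 0.0479717  0.04562373] [0.60315508 0.04394423 0.02727578] [0.61234374 0.05356943 0.05573435]
16 [0.6065888 0.0486034 0.0504234]
[[0.583, 0.144, 0.042], [0.581, 0.144, 0.04], [0.586, 0.144, 0.04], [0.579, 0.144, 0.039], [0.582, 0.146, 0.044], [0.586, 0.147, 0.041], [0.581, 0.147, 0.04], [0.605, 0.147, 0.041], [0.603, 0.147, 0.04], [0.598, 0.147, 0.04], [0.6, 0.147, 0.039], [0.602, 0.149, 0.042], [0.598, 0.15, 0.039], [0.605, 0.15, 0.039], [0.574, 0.152, 0.039], [0.576, 0.16, 0.042], [0.578, 0.161, 0.041], [0.574, 0.161, 0.039], [0.581, 0.161, 0.039], [0.576, 0.163, 0.042], [0.581, 0.163, 0.04], [0.583, 0.163, 0.04], [0.579, 0.163, 0.039], [0.596, 0.164, 0.039], [0.6, 0.165, 0.043], [0.598, 0.166, 0.041], [0.584, 0.166, 0.039], [0.603, 0.166, 0.039], [0.602, 0.168, 0.043], [0.583, 0.2, 0.045], [0.583, 0.202, 0.044]]
```

View pics/crop1.png

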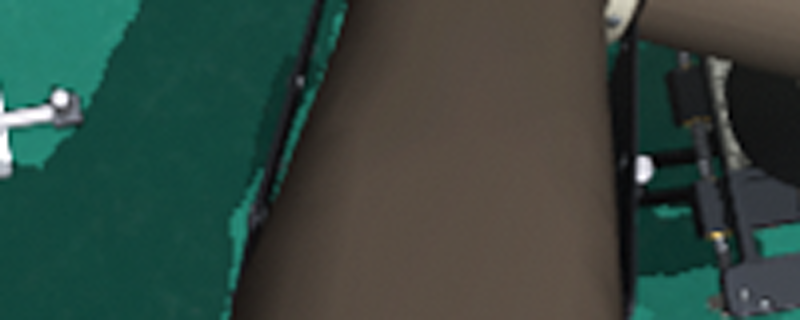

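The handles are at their stop (27 mm between the fingers, 14.9 N) and the pin at crop (62,98) is still at its start. Before carrying the clamp over, I'll check the clearances to the mug and bottle, because the gripper body is wide.

```bash
python3 - <<'E'
from h import *
P=pts(dict(np.load("top0.npz")))
for n,(x,y,r) in dict(mug=(.755,.035,.09),bottle=(.74,-.12,.035)).items():
    m=(np.hypot(P[...,0]-x,P[...,1]-y)<r)&(P[...,2]>.02)&(P[...,2]<.15);q=P[m]
    print(n,len(q),q.min(0).round(3),q.max(0).round(3))
    t=q[q[:,2]>.06];print(" top",np.percentile(t,[2,98],axis=0).round(3).tolist())
    t=t[t[:,1]<0] if n=="mug" else t;print(" handle",t.min(0).round(3),t.max(0).round(3))
E
```

```text
mug 1379 [ 0.707 -0.035  0.02 ] [0.786 0.124 0.096]
 top [[0.708, -0.031, 0.061], [0.784, 0.122, 0.093]]
 handle [ 0.73  -0.035  0.061] [ 0.757 -0.     0.096]
bottle 218 [ 0.734 -0.137  0.021] [ 0.763 -0.104  0.103]
 top [[0.737, -0.133, 0.06], [0.757, -0.107, 0.101]]
 handle [ 0.734 -0.135  0.06 ] [ 0.76  -0.106  0.103]
```

The tool will go in at yaw −90 to keep clear of the mug; the pin is round, so a 9° skew does no harm. I'll lift 5 mm, turn, and carry the clamp to 60 mm short of the pin.

Request:
apply_moves --pt "0.2 0 0 -0.003 0 0 0" --pt "0.2 0 0 -0.003 0 0 0" --pt "0.2 0 0 0 0 0 0.032" --pt "0.2 0 0 0 0 0 0.033" --pt "0.2 0 0 0 0 0 0.032" --pt "0.2 -0.01 -0.003 0 0 0 0" --pt "0.2 -0.024 -0.004 0 0 0 0" --pt "0.2 -0.028 -0.005 0 0 0 0" --pt "0.2 -0.028 -0.005 0 0 0 0" --pt "0.2 -0.028 -0.005 0 0 0 0" --pt "0.2 -0.028 -0.005 0 0 0 0" --pt "0.2 -0.028 -0.005 0 0 0 0" --pt "0.2 -0.028 -0.005 0 0 0 0" --pt "0.2 -0.024 -0.004 0 0 0 0" --pt "0.2 -0.012 0 0 0 0 0" --pt "0.2 -0.006 0 0 0 0 0" --pt "0.2 0 0 0 0 0 0" --pt "0.2 0 0 0 0 0 0"

```text
time_s: 5.53
tcp_pos: [0.605, -0.0997, 0.0348]
eef_rot: [180.0, -0.0, -90.0]
contact_force: [-0.9, -0.4, -1.7]
gripper_width: 0.027
gripper_force: 14.9
```

```bash
python3 - <<'E'
from h import *
s=get_state();print(s["tcp_pos"],s["eef_rot"],s["gripper_width"])
c=capture("top");f=c["frame"];np.savez("top2.npz",**c)
d=capture("scene");np.savez("scene2.npz",**d)
a=cv2.resize(f[170:260,230:350],(400,300),interpolation=cv2.INTER_CUBIC)
b=cv2.resize(d["frame"][150:285,220:400],(400,300),interpolation=cv2.INTER_CUBIC)
save("crop2",np.hstack([a,b]))
E
```

```text
[ 0.60503703 -0.0997125   0.0348285 ] [ 1.79963063e+02 -3.09366862e-03 -8.99808019e+01] 0.027020698727956916
```

View pics/crop2.png

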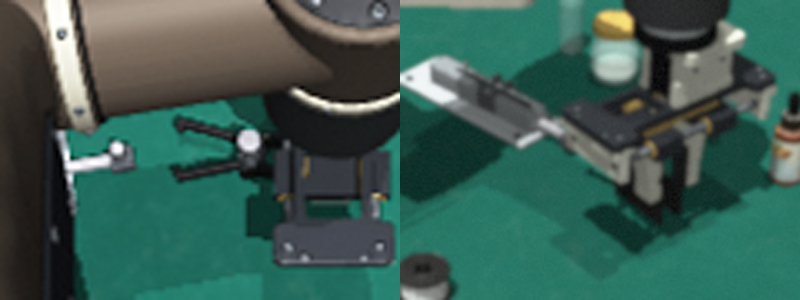

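Left panel: the open jaws' tips are at crop (180,124) and (180,173), either side of the pin's line at (120,149). The knob is at (250,142). I'll intersect the rays with the known heights.

```bash
python3 - <<'E'
from h import *
c=dict(np.load("top2.npz"));K=c["camera_matrix"];T=c["T"]
def ray(u,v,z):
    d=T[:3,:3]@np.linalg.solve(K,[u,v,1]);return (T[:3,3]+d*(z-T[2,3])/d[2]).round(4)
s=120/400
for n,(a,b,z) in dict(pin=(120,149,.052),knob=(250,140,.075),tipU=(177,122,.042),tipL=(177,173,.042)).items(): print(n,ray(230+a*s,170+b*s,z))
P=pts(c)
q=P[(abs(P[...,1]-.0)<.06)&(abs(P[...,0]-.605)<.03)&(P[...,2]>.033)]
for y in np.arange(-.02,.06,.005):
    t=q[(q[:,1]>=y)&(q[:,1]<y+.005)]
    if len(t): print(round(y,3),len(t),np.sort(t[:,0]).round(3).tolist(),t[:,2].mean().round(3))
E
```

```text
pin [0.6053 0.0464 0.052 ]
knob [ 0.6063 -0.0461  0.075 ]
tipU [0.6272 0.0067 0.042 ]
tipL [0.5898 0.0066 0.042 ]
-0.02 137 [0.576, 0.576, 0.576, 0.576, 0.577, 0.577, 0.577, 0.577, 0.578, 0.578, 0.579, 0.579, 0.579, 0.58, 0.58, 0.58, 0.581, 0.581, 0.581, 0.581, 0.582, 0.582, 0.583, 0.583, 0.584, 0.584, 0.584, 0.584, 0.585, 0.585, 0.585, 0.586, 0.587, 0.587, 0.587, 0.587, 0.588, 0.588, 0.588, 0.588, 0.589, 0.589, 0.59, 0.59, 0.591, 0.591, 0.592, 0.592, 0.592, 0.593, 0.593, 0.593, 0.593, 0.593, 0.594, 0.594, 0.594, 0.594, 0.594, 0.595, 0.595, 0.596, 0.596, 0.596, 0.597, 0.597, 0.597, 0.597, 0.598, 0.598, 0.599, 0.599, 0.599, 0.599, 0.601, 0.601, 0.601, 0.601, 0.602, 0.602, 0.602, 0.603, 0.604, 0.604, 0.604, 0.604, 0.605, 0.605, 0.606, 0.607, 0.607, 0.607, 0.607, 0.609, 0.609, 0.609, 0.609, 0.61, 0.61, 0.611, 0.612, 0.612, 0.613, 0.614, 0.614, 0.615, 0.617, 0.617, 0.617, 0.617, 0.618, 0.619, 0.62, 0.62, 0.62, 0.621, 0.622, 0.622, 0.622, 0.622, 0.622, 0.624, 0.625, 0.625, 0.625, 0.626, 0.627, 0.627, 0.627, 0.627, 0.63, 0.63, 0.63, 0.631, 0.633, 0.634, 0.635] 0.421
-0.015 117 [0.575, 0.57
[... 10533 characters left out ...]
.615, 0.617, 0.617, 0.617, 0.619, 0.619, 0.619, 0.622, 0.622, 0.622, 0.623, 0.626, 0.627] 0.433
0.055 86 [0.575, 0.575, 0.576, 0.578, 0.578, 0.578, 0.579, 0.58, 0.581, 0.581, 0.582, 0.582, 0.583, 0.583, 0.584, 0.584, 0.585, 0.585, 0.586, 0.586, 0.587, 0.587, 0.587, 0.588, 0.589, 0.589, 0.589, 0.59, 0.59, 0.59, 0.591, 0.592, 0.592, 0.592, 0.592, 0.592, 0.593, 0.593, 0.594, 0.594, 0.595, 0.595, 0.596, 0.596, 0.597, 0.597, 0.597, 0.598, 0.599, 0.599, 0.599, 0.599, 0.6, 0.601, 0.601, 0.602, 0.602, 0.602, 0.604, 0.605, 0.605, 0.606, 0.606, 0.606, 0.606, 0.608, 0.608, 0.609, 0.61, 0.61, 0.61, 0.61, 0.612, 0.612, 0.613, 0.614, 0.615, 0.615, 0.616, 0.617, 0.618, 0.619, 0.62, 0.62, 0.623, 0.624] 0.46
```

The jaws' middle is at x=0.6085 and the pin is at 0.6055, y≈0.0475. I'll shift 2 mm towards −x, advance 57 mm, lower to the bench and look.

Request:
apply_moves --pt "0.2 -0.008 0.002 0 0 0 0" --pt "0.2 -0.008 0 0 0 0 0" --pt "0.2 -0.008 0 0 0 0 0" --pt "0.2 -0.008 0 0 0 0 0" --pt "0.2 -0.008 0 0 0 0 0" --pt "0.2 -0.008 0 0 0 0 0" --pt "0.2 -0.006 0 0 0 0 0" --pt "0.2 -0.003 0 0 0 0 0" --pt "0.2 0 0 0.0025 0 0 0" --pt "0.2 0 0 0.0025 0 0 0" --pt "0.2 0 0 0 0 0 0" --pt "0.2 0 0 0 0 0 0"

```text
time_s: 6.63
tcp_pos: [0.6034, -0.0427, 0.0298]
eef_rot: [180.0, 0.0, -90.0]
contact_force: [0.5, -0.0, -0.3]
gripper_width: 0.0272
gripper_force: 14.9
```

```bash
python3 - <<'E'
from h import *
s=get_state();print(s["tcp_pos"],s["contact_force"],s["gripper_width"])
c=capture("top");f=c["frame"];np.savez("top3.npz",**c)
d=capture("scene");np.savez("scene3.npz",**d)
a=cv2.resize(f[170:260,210:330],(400,300),interpolation=cv2.INTER_CUBIC)
b=cv2.resize(d["frame"][150:240,220:340],(400,300),interpolation=cv2.INTER_CUBIC)
save("crop3",np.hstack([a,b]))
E
```

```text
[ 0.6034329  -0.04270634  0.02977581] [ 0.47582244 -0.02566778 -0.33435597] 0.027180690398516352
```

View pics/crop3.png

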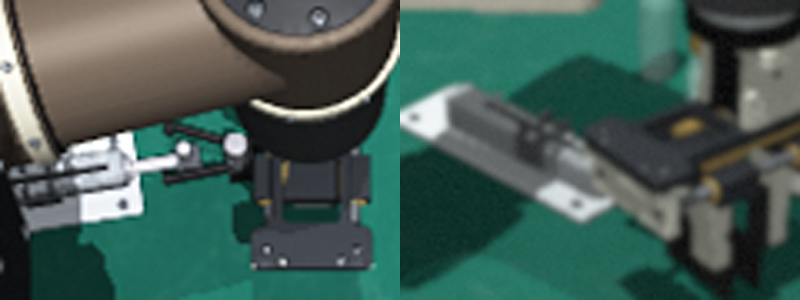

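The pin at (184,149) sits between the jaws, whose tips are at (168,127) and (168,178). The knob is at (235,143) and there is no contact force. I'll let go gently, open fully and rise.

Request:
apply_moves --pt "0.35 0 0 0 0 0 0" --pt "0.4 0 0 0 0 0 0" --pt "0.45 0 0 0 0 0 0" --pt "0.5 0 0 0 0 0 0" --pt "0.55 0 0 0 0 0 0" --pt "0.6 0 0 0 0 0 0" --pt "0.7 0 0 0 0 0 0" --pt "0.85 0 0 0 0 0 0" --pt "0.85 0 0 0 0 0 0" --pt "0.85 0 0 0 0 0 0" --pt "0.85 0 0 -0.01 0 0 0" --pt "0.85 0 0 -0.03 0 0 0" --pt "0.85 0 0 -0.04 0 0 0" --pt "0.85 0 0 -0.04 0 0 0" --pt "0.85 0.02 0 0 0 0 0" --pt "0.85 0.02 0 0 0 0 0" --pt "0.85 0 0 0 0 0 0" --pt "0.85 0 0 0 0 0 0"

```text
time_s: 8.23
tcp_pos: [0.6033, -0.0832, 0.1508]
eef_rot: [-180.0, 0.0, -90.1]
contact_force: [-0.9, -0.1, -1.4]
gripper_width: 0.0747
gripper_force: 0.0
```

```bash
python3 - <<'E'
from h import *
s=get_state();print(s["tcp_pos"],s["contact_force"],s["gripper_width"])
c=capture("top");f=c["frame"];np.savez("top4.npz",**c);P=pts(c)
d=capture("scene");np.savez("scene4.npz",**d);D=pts(d)
w=capture("wrist");np.savez("w4.npz",**w);W=pts(w)
for n,Q in(("top",P),("scene",D),("wrist",W)):
  q=Q[(np.hypot(Q[...,0]-.607,Q[...,1]-.01)<.03)&(Q[...,2]>.05)&(Q[...,2]<.075)]
  if len(q)>5: print(n,len(q),q.mean(0).round(4),np.percentile(q,[3,97],axis=0).round(4).tolist())
a=cv2.resize(f[170:260,210:330],(400,300),interpolation=cv2.INTER_CUBIC)
b=cv2.resize(w["frame"],(400,300))
save("crop4",np.hstack([a,b]))
E
```

```text
[ 0.60330922 -0.08323592  0.15082474] [-0.94861143 -0.06677948 -1.44248215] 0.07467903459898967
top 49 [0.6047 0.0057 0.0664] [[0.5988, -0.0012, 0.0531], [0.6121, 0.0123, 0.0728]]
scene 80 [0.6022 0.0036 0.0614] [[0.5954, -0.0029, 0.0505], [0.6109, 0.0116, 0.0695]]
```

View pics/crop4.png

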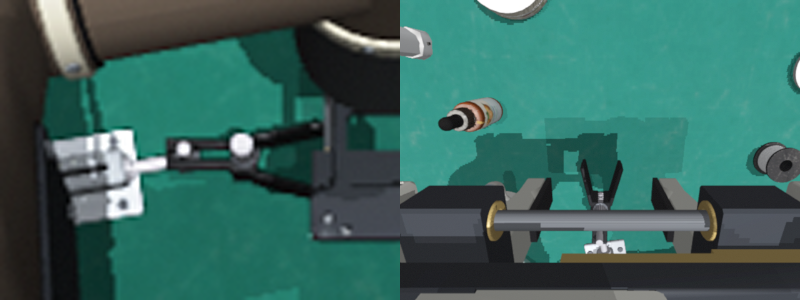

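The clamp is shut on the pin: in the left panel the pin is at (183,148) inside the jaws and the knob is at (241,145). The knob is at (0.604,0.0055). I'll go over it, down, and grip it.

Request:
apply_moves --pt "0.6 -0.03 0 0 0 0 0" --pt "0.6 -0.03 0 0 0 0 0" --pt "0.6 -0.02 0 0 0 0 0" --pt "0.6 -0.0085 -0.001 0 0 0 0" --pt "0.6 0 0 0.03 0 0 0" --pt "0.6 0 0 0.03 0 0 0" --pt "0.6 0 0 0.02 0 0 0" --pt "0.6 0 0 0.01 0 0 0" --pt "0.6 0 0 0 0 0 0" --pt "0.5 0 0 0 0 0 0" --pt "0.4 0 0 0 0 0 0" --pt "0.3 0 0 0 0 0 0" --pt "0.22 0 0 0 0 0 0" --pt "0.18 0 0 0 0 0 0" --pt "0.1 0 0 0 0 0 0" --pt "0.1 0 0 0 0 0 0" --pt "0.1 0 0 0 0 0 0" --pt "0.1 0 0 0 0 0 0" --newtons 35

```text
time_s: 9.88
tcp_pos: [0.605, 0.0061, 0.0605]
eef_rot: [-179.9, 0.0, -90.0]
contact_force: [0.7, -0.2, 4.1]
gripper_width: 0.0141
gripper_force: 35.0
```

```bash
python3 - <<'E'
from h import *
s=get_state();print(s["tcp_pos"],s["contact_force"],s["gripper_width"],s["gripper_force"])
c=capture("top");np.savez("top5.npz",**c)
d=capture("scene");np.savez("scene5.npz",**d)
# gauge view in first images, upscaled for pointer and collar
f0=np.load("top0.npz")["frame"];g=np.load("scene0.npz")["frame"]
a=cv2.resize(f0[200:250,180:280],(800,400),interpolation=cv2.INTER_CUBIC)
b=cv2.resize(c["frame"][195:245,180:280],(400,200),interpolation=cv2.INTER_CUBIC)
e=cv2.resize(d["frame"][165:220,220:330],(400,200),interpolation=cv2.INTER_CUBIC)
save("crop5",np.vstack([a,np.hstack([b,e])]))
E
```

```text
[0.60497365 0.0060539  0.060471  ] [ 0.73383473 -0.16267806  4.06292349] 0.014052940968858027 35.00273823738098
```

View pics/crop5.png

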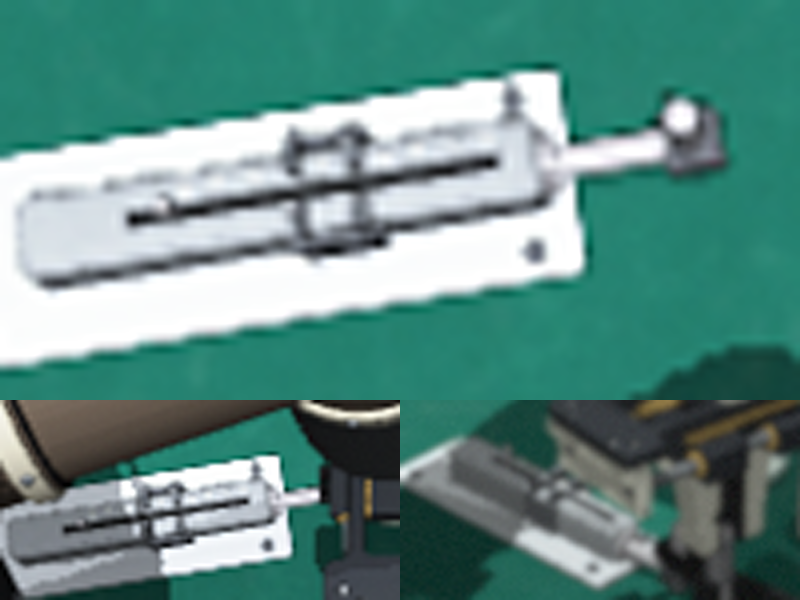

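Pointer at (167,203), ridges at about x=300 and x=362. Both the depth data and the pixel scale give about 47 mm of rod travel. I'll pull 47 mm along the gauge axis (0.157,−0.988) and look.

Request:
apply_moves --pt "0.1 0.003 -0.0005 0 0 0 0" --pt "0.1 0.005 -0.0008 0 0 0 0" --pt "0.1 0.005 -0.0008 0 0 0 0" --pt "0.1 0.005 -0.0008 0 0 0 0" --pt "0.1 0.005 -0.0008 0 0 0 0" --pt "0.1 0.005 -0.0008 0 0 0 0" --pt "0.1 0.005 -0.0008 0 0 0 0" --pt "0.1 0.005 -0.0008 0 0 0 0" --pt "0.1 0.005 -0.0008 0 0 0 0" --pt "0.1 0.0034 -0.0005 0 0 0 0" --pt "0.1 0 0 0 0 0 0" --pt "0.1 0 0 0 0 0 0" --pt "0.1 0 0 0 0 0 0"

```text
time_s: 11.07
tcp_pos: [0.6128, -0.038, 0.0604]
eef_rot: [-179.9, 0.2, -90.0]
contact_force: [-1.3, 11.8, 6.1]
gripper_width: 0.0143
gripper_force: 35.0
```

```bash
python3 - <<'E'
from h import *
s=get_state();print(s["tcp_pos"],s["contact_force"],s["gripper_width"],s["gripper_force"])
c=capture("top");np.savez("top6.npz",**c);d=capture("scene");np.savez("scene6.npz",**d)
f=c["frame"];P=pts(c);S=.157*P[...,0]-.988*P[...,1]
m=(P[...,1]>.1)&(P[...,1]<.26)&(abs(P[...,0]-.59)<.06)&(P[...,2]>.0385)&(P[...,2]<.06)
for t in sorted(zip(S[m].round(4),P[m][:,0].round(3),P[m][:,2].round(3))): print(*map(float,t),end="; ")
a=cv2.resize(f[200:250,180:300],(800,333),interpolation=cv2.INTER_CUBIC)
e=cv2.resize(d["frame"][165:225,215:395],(800,267),interpolation=cv2.INTER_CUBIC)
save("crop6",np.vstack([a,e]))
E
```

```text
[ 0.61275612 -0.03796232  0.0604412 ] [-1.33491926 11.78297641  6.06235968] 0.014291458531938785 35.02161741256714
-0.0719 0.583 0.041; -0.0718 0.603 0.041; -0.071 0.593 0.039; -0.0708 0.576 0.04; -0.0705 0.595 0.04; -0.0701 0.581 0.04; -0.0701 0.601 0.039; -0.0698 0.578 0.043; -0.0694 0.583 0.042; -0.0689 0.602 0.044; -0.0684 0.596 0.039; -0.0681 0.598 0.039; -0.0675 0.578 0.043; -0.0652 0.589 0.048; -0.0643 0.588 0.041; -0.063 0.589 0.047; -0.0536 0.597 0.042; -0.0535 0.6 0.041; -0.0533 0.583 0.041; -0.0531 0.586 0.04; -0.053 0.602 0.042; -0.0528 0.605 0.041; -0.052 0.576 0.041; -0.052 0.579 0.039; -0.0511 0.583 0.04; -0.0509 0.603 0.04; -0.0505 0.585 0.042; -0.0503 0.605 0.042;
```

View pics/crop6.png

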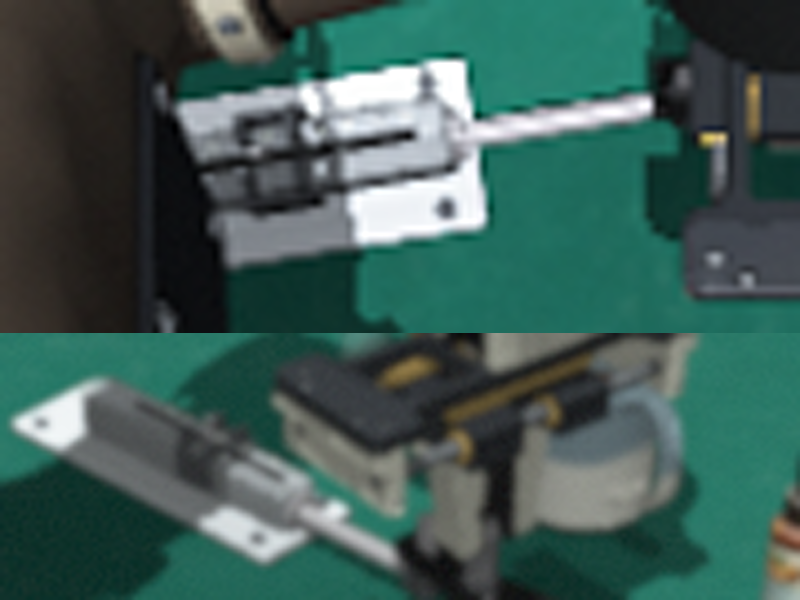

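The rod is out about 44 mm. The pointer stands between the ridges but about 3 mm short of the middle (s=−0.064 against −0.061). I'll pull a little more.

Request:
apply_moves --pt "0.1 0.002 -0.0003 0 0 0 0" --pt "0.1 0.0013 -0.0002 0 0 0 0" --pt "0.1 0 0 0 0 0 0" --pt "0.1 0 0 0 0 0 0" --pt "0.1 0 0 0 0 0 0" --pt "0.1 0 0 0 0 0 0" --pt "0.1 0 0 0 0 0 0" --pt "0.1 0 0 0 0 0 0" --pt "0.1 0 0 0 0 0 0" --pt "0.1 0 0 0 0 0 0" --pt "0.1 0 0 0 0 0 0" --pt "0.1 0 0 0 0 0 0"

```text
time_s: 12.17
tcp_pos: [0.6133, -0.0408, 0.0605]
eef_rot: [-179.9, 0.2, -90.0]
contact_force: [-1.6, 14.2, 6.3]
gripper_width: 0.0136
gripper_force: 35.0
```

```bash
python3 - <<'E'
from h import *
s=get_state();print(s["tcp_pos"],s["contact_force"],s["gripper_width"])
A=[];
for i in range(6):
    c=capture("top");P=pts(c);S=.157*P[...,0]-.988*P[...,1]
    m=(P[...,1]>.1)&(P[...,1]<.26)&(abs(P[...,0]-.59)<.06)&(P[...,2]>.04)&(P[...,2]<.06)
    A.append(np.c_[S[m],P[m]])
A=np.vstack(A)
r2=A[A[:,0]<-.0665];r1=A[(A[:,0]>-.056)&(A[:,0]<-.046)];p=A[(A[:,0]>-.0665)&(A[:,0]<-.056)]
print(r2[:,0].mean(),r1[:,0].mean(),(r2[:,0].mean()+r1[:,0].mean())/2);print(p.round(4).tolist())
P0=pts(dict(np.load("top0.npz")));P1=pts(c)
for n,(x,y,r) in dict(mug=(.75,.045,.09),bottle=(.745,-.12,.03),reel=(.37,-.054,.035),pot=(.7,-.27,.055)).items():
    print(n,[Q[(np.hypot(Q[...,0]-x,Q[...,1]-y)<r)&(Q[...,2]>.012)&(Q[...,2]<.12)].mean(0).round(3).tolist() for Q in(P0,P1)])
E
```

```text
[ 0.61325339 -0.04082791  0.06047069] [-1.5855877  14.17681727  6.32642403] 0.013646904379856899
-0.06978800344363506 -0.05205835949006144 -0.06092318146684825
[[-0.0608, 0.5921, 0.1556, 0.0445], [-0.0634, 0.5897, 0.1578, 0.0447], [-0.061, 0.5896, 0.1554, 0.0452], [-0.0604, 0.5917, 0.1552, 0.0464], [-0.063, 0.5893, 0.1574, 0.0467], [-0.0612, 0.5898, 0.1557, 0.0438], [-0.0594, 0.5904, 0.1539, 0.0408], [-0.0608, 0.5922, 0.1556, 0.0442], [-0.0632, 0.5895, 0.1576, 0.0456], [-0.0605, 0.5891, 0.1549, 0.0476], [-0.0615, 0.593, 0.1565, 0.0401], [-0.0638, 0.5902, 0.1584, 0.042], [-0.0606, 0.5892, 0.155, 0.047], [-0.0602, 0.5914, 0.1549, 0.0478], [-0.0633, 0.5896, 0.1577, 0.0451], [-0.0611, 0.5897, 0.1555, 0.0446], [-0.0592, 0.5902, 0.1537, 0.0418], [-0.0605, 0.5919, 0.1553, 0.0457], [-0.0637, 0.5901, 0.1583, 0.0426], [-0.0603, 0.5887, 0.1545, 0.0492]]
mug [[0.744, 0.044, 0.06], [nan, nan, nan]]
bottle [[0.744, -0.12, 0.06], [0.743, -0.122, 0.062]]
reel [[0.367, -0.053, 0.03], [0.367, -0.053, 0.03]]
pot [[0.701, -0.269, 0.031], [0.701, -0.269, 0.031]]<stdin>:13: RuntimeWarning: Mean of empty slice.
  ret = um.true_divide(
```

The pointer is within about 1 mm of the middle and holding steady. The other objects in view haven't moved; the mug is hidden behind the arm, but its clearance was kept. I'm handing in now.

```bash
python3 -c "
from plant import *
print(close_job())"
```

```text
the job is handed in; nothing more can be done
None
```

I clipped the clamp on the gauge's pin, drew the rod out about 47 mm and handed the job in at about 12.5 s, holding the clamp by its knob with the pointer within about 1 mm of the set mark; the bottle, reel and pot measured unmoved, but the dish, driver and tape weren't re-measured and the mug was hidden behind the arm.

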